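Ease the spring clip off the solder-reel spindle

TASK

The solder reel on the stand is locked by a horseshoe spring clip snapped onto its spindle. Take the forked wedge by its handle, slide its tines flat along the top of the reel, under the clip from the clip's closed end and either side of the spindle, so that the clip is spread and rides up, then lift it off over the top of the spindle on the fork, and leave the fork and the clip lying on the green mat clear of the stand. Do not touch the clip with the gripper, and leave the flat scraper where it lies.

Things in the scene. Friction and masses are not known exactly. Their poses are not given: they have to be found in the camera images.
- stand: Fixed stand with the locked 60 mm reel. Origin: spindle axis, at mat level; +x (level): the way to slide the fork. Base disc 90 mm wide, 8 high. Reel's flat top at z = 66 mm; spindle 14 mm thick rises from it to z = 93. At z 79 to 84 two flats 8 mm apart (facing +-y) hold the clip; a cone above widens to the 14 mm head that the legs must spread over.
- clip: Loose spring steel horseshoe, 41 g, 52 mm wide (y), 4 thick, from x = -27 mm (closed end, a plain 40 mm bar) to +23 (open leg ends, a small roll on each). Origin: underside, on the spindle axis while fitted. At the start 13 mm above the reel's top, axes as the stand's. Two 22 mm wide legs swing apart on springs. The fork meets 5 to 15 N; the spindle stops the clip. Friction about 0.3.
- fork: Loose forked wedge, 0.22 kg, flat on the mat. Origin: underside, mid handle (grasp there); +x to the tips. Black handle x -50 to 45 mm, 20 wide, 26 high; steel heel 54 wide, 24 high, to x = 59; two tines 12 wide at y = +-21, slot 30 wide. Flat below; tops fall from 24 mm at x = 57 to 3 at the tips, x = 165. With the spindle at x = 64 to 70 the clip is 10 mm up: then lift.
- scraper: Bystander: loose scraper with the same black handle as the fork but one flat solid steel blade 54 mm wide, 85 long, 4 thick, no slot; 215 mm long overall. Origin: underside, middle of the handle; +x towards the blade. It lies on one side of the mat and the fork on the other, either one on the left. Leave it alone.
Mind the look-alikes: they are no part of the job. What is shaped like the fork but purple is not meant.

How it is judged:
By the outcome, as a careful person would: the job done as asked, in the order asked, and still so for the second after the job is handed in, with the robot touching nothing.
It also fails if it takes over 58 s, if anything falls off the work surface, if the arm or the gripper's body presses on something with over 40 N, if the wrist force passes 120 N, or if a joint passes its speed limit or range.

ROBOT

A 7-joint arm with a two-finger parallel gripper is mounted at the origin on the work surface. World frame = base frame: x ahead of the robot, y to its left, z up, the work surface at z = 0. Lengths are in m, angles in rad, forces in N, time in s.
With the tool pointing down it reaches from about 0.4 to 0.875 m from the base axis. Payload 19.3 kg.
Tool frame: the origin (TCP) lies midway between the tips of the shut fingers; the grasp point (between the pads) lies 19 mm behind it (bot.pinch_z is the distance from the TCP to the grasp point, in m); z points along the fingers, y is the direction in which the jaws open and shut (so a half turn about z gives the same grasp; the last joint's range is limited). The gripper opens to 85 mm and grips with 20 to 120 N. Pads are 22 mm wide; open, the fingers measure 114 mm over their backs; the gripper's body (76 mm by 85 mm) begins 54 mm behind the grasp point. The pads swing forward as they close: fully open they stand 13 mm farther back than shut.
Start: joints at [1.236, 0.521, -0.036, 1.599, 0.021, 1.021, -0.113], TCP at [0.164, -0.603, 0.231] pointing down, gripper open.
Joint ranges: [-2.91, 2.91], [-0.3, 2.13], [-1.5, 1.42], [0.17, 2.43], [-1.26, 4.41], [0.16, 1.93], [-2.52, 2.52]. Speed limits (rad/s): [1.89, 1.89, 2.39, 2.39, 3.01, 3.01, 3.01].

INTERFACE

Orientations are given as [roll, pitch, yaw] about the fixed x, y, z axes, in that order (R = Rz(yaw) Ry(pitch) Rx(roll)).
In Python, from workcell import bot gives the robot as it stands. The module is installed in compiled form; this text tells all that it offers.
- The arm moves only by the tool move_arm, never from a script. Its argument "moves" is text: rows parted by semicolons, each of 4 numbers parted by spaces: the shift along the tool's x, y, z in mm, then the turn about the tool's z in rad. In form: dx dy dz yaw; .... A call has exactly 10 rows; each row is the pose to reach, as a shift and turn from the pose commanded when the call began, along the tool's axes at that moment; what a row does not reach only later rows make up. A row lasts 1/12 s, in which the tool goes at most 41.7 mm and 7.16 degrees, less where a joint would pass 70% of its speed; a pose out of reach is approached as far as the arm can. A call with a gripper value outside its range is refused whole. "grip" is the opening, from 0 (shut) to 1 (fully open), set as the call begins (left out, the last holds). The fingers move at their own pace and stop on an object; "grip_force" is the grip in N (left out, the last holds). Time passes only in rows, so rows that repeat a pose let the fingers close, or fill a call up. It gives the time, the measured TCP pose, the force and the opening at its end, in the units of the state.
- bot.observe(): the state, without advancing time (a new reading comes with each control period).
- bot.grab_frame(name): name is "scene" or "top"; returns a dict with "frame" (480x640x3 uint8, red, green, blue), "z_map" (480x640 float32, m along the optical axis (not along the pixel's ray), 0 where there is no reading), "K" (3x3 intrinsics, pixels), "eye" and "attitude" of the camera in the world. Camera axes: x right, y up, looking along -z (the intrinsics and any distortion apply to the point x, -y, -z); pixel columns grow to the right and rows downward; lengths in m; the calibration is good to about 2 mm. A picture is of the moment at which its call begins.
- bot.job_done(): hands the job in, once; it reports no verdict.
Trained networks look in a picture, given as the dict that the camera call returned (one of the last four; its "shot" number tells which), for a name from the list of things; names that differ only in an ending like _2 or _b are one class to them, and where a whole thing is asked for, a point or a joint stands for the part that bears it (a point fixed in the world has none). Each returns a list of dicts, best first, with "conf" (0 to 1); they miss things now and then, are a little off and sometimes report something else, mostly with a low value. They report only what shows in the picture. A call takes as long as a camera call. They do not tell look-alikes from the thing itself.
- bot.search_frame(picture, label): "at" ([column, row] in pixels, amid what is visible of it).
- bot.pinpoint(picture, label): "at" ([column, row] in pixels: a listed point, or the origin of a listed thing).
The state is a dict: "clock": time; "qpos": joint angles; "qd": joint speeds; "joint_efforts": joint torques, N m; "position": TCP position; "tool_rot": TCP orientation; "force": force on the tool from outside, world axes, zero at the start; "moment": the same for the moment, N m; "grip_width": finger opening in m.
Only numpy, scipy, OpenCV 4.12 (cv2) and the standard library are available. Lean on these libraries where they do the work, as an engineer would, in place of code of your own. Each camera call takes 0.05 s, during which the arm holds its last target. There are 200 camera calls.

## Working session

There is one attempt and no reset: what is moved stays moved. The work goes in short steps, Python scripts to look and compute and a tool call to move; the robot and the scene stay as the last step left them, time stands still between calls to the robot, and variables do not carry over. Pictures are saved under pics/ and viewed, about 8 in all and at most 12, crops included, and the job is handed in when it is done.

Besides the shell and the picture viewer there is one more tool, called after ">>>" as name(argument=value, ...) on one line, values as JSON. move_arm: Moves the arm, as the interface text tells. Its arguments: {"type":"object","properties":{"moves":{"type":"string"},"grip":{"type":"number"},"grip_force":{"type":"number"}},"required":["moves"]}

```bash
mkdir -p pics; cat > h.py <<'E'
import numpy as np, cv2
from workcell import bot
from scipy.spatial.transform import Rotation as R
def rot(a):
    a=np.array(a); return a if a.shape==(3,3) else R.from_euler('xyz',a).as_matrix()
def cloud(p):
    z=p["z_map"]; K=np.array(p["K"]); v,u=np.mgrid[:480,:640]
    c=np.stack([(u-K[0,2])/K[0,0]*z,-(v-K[1,2])/K[1,1]*z,-z],-1)
    w=c@rot(p["attitude"]).T+np.array(p["eye"]); w[z==0]=np.nan; return w
def save(p,n,box=None,s=1):
    f=p["frame"][:,:,::-1]
    if box: f=f[box[1]:box[3],box[0]:box[2]]
    cv2.imwrite("pics/"+n,cv2.resize(f,None,fx=s,fy=s,interpolation=cv2.INTER_CUBIC))
E
python3 - <<'E'
from h import *
print(bot.observe())
for n in("scene","top"):
    p=bot.grab_frame(n); save(p,n+"0.png"); w=cloud(p); print(n,p["eye"],p["attitude"],p["K"],[k for k in p])
    np.save(n+"0.npy",w)
    for l in("stand","clip","fork","scraper"):
        for d in bot.pinpoint(p,l)[:3]:
            c,r=map(int,np.round(d["at"])); print(l,d["conf"],c,r,w[min(r,479),min(c,639)].round(3))
E
```

```text
{'clock': 0.0, 'qpos': array([ 1.23582817,  0.52205367, -0.03632061,  1.59999273,  0.02124173,
        1.02109334, -0.11279226]), 'qd': array([-5.03899005e-04, -1.85128171e-03,  1.05009385e-03, -4.17955609e-05,
       -1.57619714e-03,  1.50491796e-05,  9.54177321e-05]), 'joint_efforts': array([-3.12136126e-05, -9.27109981e+01,  1.98008001e+00, -3.69928122e+01,
        1.79407513e-02,  8.03102710e-03, -5.84754730e-05]), 'position': array([ 0.16341611, -0.60291363,  0.23070657]), 'tool_rot': array([-3.14043772e+00,  1.21193315e-04,  2.64781655e-01]), 'force': array([ 0.27657187, -0.32553505, -0.24771484]), 'moment': array([ 0.02521461, -0.00876741, -0.02571022]), 'grip_width': 0.08557039157450468}
scene [ 1.20647609 -0.14802276  1.10472115] [0.59723105 0.00189601 1.41695806] [[558.5531877    0.         316.62880983]
 [  0.         558.5531877  237.29542655]
 [  0.           0.           1.        ]] ['frame', 'z_map', 'K', 'eye', 'attitude', 'shot']
stand 0.64 391 319 [0.717 0.084 0.035]
clip 0.73 393 298 [0.697 0.087 0.091]
fork 0.72 231 243 [ 0.467 -0.236  0.026]
fork 0.65 169 205 [ 0.32  -0.381  0.012]
scraper 0.84 440 227 [0.498 0.255 0.027]
top [ 0.39642133 -0.06168987  0.95332259] [ 0.11661539  0.02560366 -1.58940638] [[462.44382377   0.         315.57829259]
 [  0.         462.44382377 244.92066333]
 [  0.           0.           1.        ]] ['frame', 'z_map', 'K', 'eye', 'attitude', 'shot']
stand 0.86 253 161 [0.671 0.08  0.066]
clip 0.65 246 151 [0.686 0.091 0.083]
fork 0.97 490 338 [ 0.315 -0.378  0.025]
fork 0.79 414 272 [ 0.447 -0.236  0.025]
scraper 0.88 174 260 [0.481 0.248 0.025]
```

View pics/top0.png

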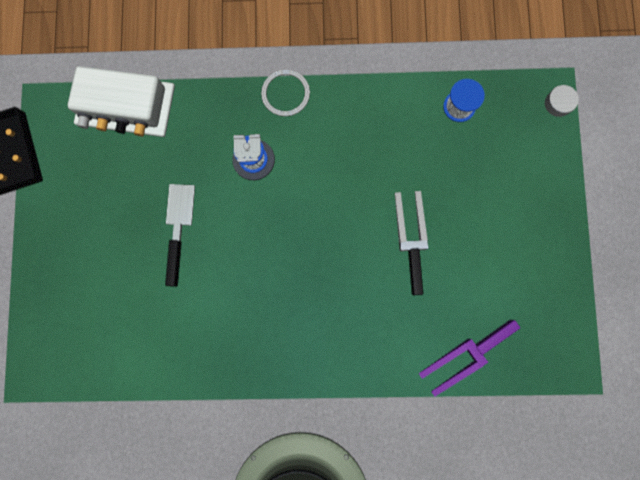

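View pics/scene0.png

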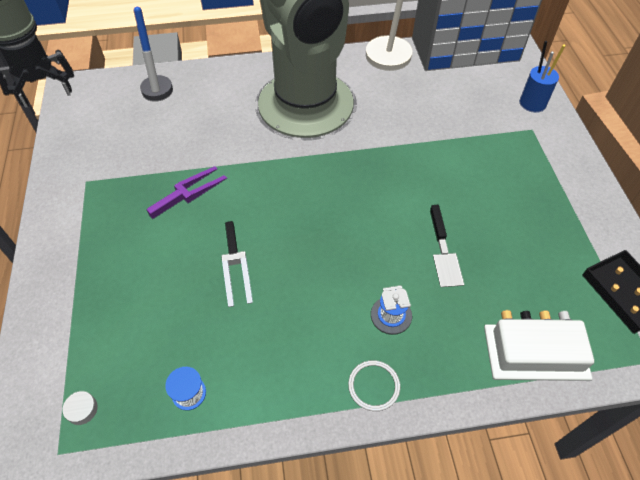

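Top view: the steel fork with the black handle is at (414,272). The purple look-alike at (470,355) is not meant, and the scraper at (174,260) has a solid blade. The stand and clip are at (250,155). I'll fit the geometry and confirm with an enlarged crop.

```bash
python3 - <<'E'
from h import *
im=cv2.imread("pics/top0.png"); sc=cv2.imread("pics/scene0.png")
a=cv2.resize(im[175:305,370:460],(360,520),interpolation=3); b=cv2.resize(im[120:190,220:290],(420,420),interpolation=3)
c=cv2.resize(sc[270:340,355:435],(400,350),interpolation=3)
o=np.zeros((600,800,3),np.uint8);o[:520,:360]=a;o[:300,370:670]=cv2.resize(b,(300,300));o[300:600,370:713]=cv2.resize(c,(343,300));cv2.imwrite("pics/crop0.png",o)
for n,img in(("top",im),("scene",sc)):
    w=np.load(n+"0.npy")
    v=w.reshape(-1,3); v=v[np.isfinite(v[:,0])]; br=img.reshape(-1,3)[np.isfinite(w.reshape(-1,3)[:,0])]
    # fork handle
    m=(abs(v[:,0]-.46)<.16)&(abs(v[:,1]+.23)<.07)
    hnd=v[m&(v[:,2]>.021)&(v[:,2]<.032)&(br.max(1)<70)]
    allf=v[m&(br.min(1)>110)]
    (cx,cy),sz,an=cv2.minAreaRect((hnd[:,:2]*1000).astype(np.float32)); print(n,"handle",cx,cy,sz,an,np.median(hnd[:,2]))
    r=cv2.minAreaRect((allf[:,:2]*1000).astype(np.float32)); print("steel",r,len(allf)); print(cv2.boxPoints(r).round(0).tolist())
    m=(abs(v[:,0]-.7)<.08)&(abs(v[:,1]-.085)<.08)
    for lo,hi in((.076,.088),(.0885,.1),(.060,.070),(.004,.012)):
        q=v[m&(v[:,2]>lo)&(v[:,2]<hi)]
        if len(q)<5: print(lo,len(q));continue
        r=cv2.minAreaRect((q[:,:2]*1000).astype(np.float32)); print(lo,len(q),np.median(q[:,2]).round(4),r,q[:,:2].mean(0))
    q=v[(abs(v[:,0]-.55)<.1)&(abs(v[:,1])<.1)]; print("mat z",np.nanmedian(q[:,2]))
E
```

```text
top handle 448.1461181640625 -239.75750732421875 (90.76727294921875, 20.471221923828125) 2.0769786834716797 0.026032001716207787
steel ((555.75146484375, -237.9288787841797), (123.54715728759766, 59.43986129760742), 2.7881274223327637) 850
[[493.0, -211.0], [495.0, -271.0], [619.0, -265.0], [616.0, -205.0]]
0.076 578 0.0838 ((693.1416015625, 89.0588607788086), (52.067405700683594, 51.624202728271484), 1.0083882808685303) [0.69233751 0.08860844]
0.0885 53 0.0923 ((702.5078735351562, 87.7206802368164), (29.41791343688965, 46.99868392944336), 0.7359316349029541) [0.69857794 0.08884853]
0.06 137 0.0664 ((690.2662963867188, 85.982666015625), (49.28861999511719, 56.53842544555664), 58.44709014892578) [0.68471053 0.08084729]
0.004 745 0.0081 ((700.7498779296875, 85.8917236328125), (158.18624877929688, 156.83277893066406), 0.41419535875320435) [0.68503184 0.08329389]
mat z 0.0009653670426051919
scene handle 448.300537109375 -235.61737060546875 (93.30860137939453, 18.24640655517578) 2.5757551193237305 0.026325483166226737
steel ((545.8577880859375, -232.4843292236328), (142.1373291015625, 58.4416618347168), 3.3422653675079346) 796
[[473.0, -207.0], [477.0, -266.0], [619.0, -258.0], [615.0, -199.0]]
0.076 446 0.0841 ((693.3948364257812, 92.49052429199219), (52.3316764831543, 53.32272720336914), 89.7062759399414) [0.69261209 0.09215724]
0.0885 63 0.0918 ((703.7138671875, 91.43294525146484), (32.65888595581055, 50.45634460449219), 0.9075913429260254) [0.70354725 0.09068843]
0.06 157 0.0669 ((699.7301025390625, 85.00093841552734), (57.07603454589844, 41.471153259277344), 28.199310302734375) [0.71015551 0.08590268]
0.004 954 0.0063 ((700.3928833007812, 84.7796630859375), (159.40423583984375, 159.30606079101562), 0.08707104623317719) [0.71124352 0.08422279]
mat z 0.001253638837830362
```

View pics/crop0.png

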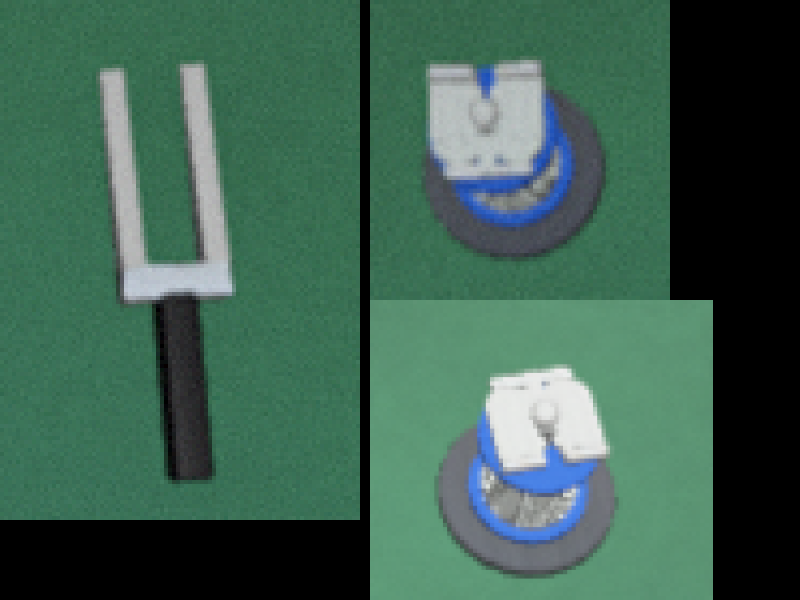

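Crop: the left object is the two-tined steel fork, tips towards +x. The clip's slot faces +x, so its closed bar is on the robot side. Fork handle centre is about (0.450, -0.238) with yaw about 0.045, and the spindle is about (0.695, 0.090). Moving above the handle now.

>>> move_arm(moves="30 -22 9 0.03; 67 -50 20 0.08; 104 -77 31 0.12; 141 -105 42 0.16; 178 -133 53 0.2; 215 -160 64 0.22; 252 -188 75 0.22; 289 -215 86 0.22; 326 -243 97 0.22; 360 -268 108 0.22", grip=0.65)

```text
clock: 1.33
position: [0.4128, -0.2856, 0.1348]
tool_rot: [3.141, -0.001, 0.045]
force: [1.5, -1.0, 0.3]
grip_width: 0.0554
```

>>> move_arm(moves="12 -9 3 0; 12 -9 3 0; 12 -9 3 0; 12 -9 3 0; 12 -9 3 0; 12 -9 3 0; 12 -9 3 0; 12 -9 3 0; 12 -9 3 0; 12 -9 3 0")

```text
clock: 2.17
position: [0.4233, -0.2778, 0.132]
tool_rot: [-3.142, -0.0, 0.044]
force: [-0.0, -0.1, -0.6]
grip_width: 0.0555
```

```bash
python3 - <<'E'
from h import *
o=bot.observe(); print(o["clock"],o["position"],o["tool_rot"],o["grip_width"],o["force"])
p=bot.grab_frame("top"); q=bot.grab_frame("scene")
f=np.zeros((480,800,3),np.uint8)
f[:,:400]=cv2.resize(p["frame"][170:314,355:475],(400,480)); f[:,400:]=cv2.resize(q["frame"][180:324,170:290],(400,480))
cv2.imwrite("pics/g1.png",f[:,:,::-1])
E
```

```text
2.1667 [ 0.42329462 -0.27781623  0.13201641] [-3.14159237e+00 -1.79642868e-05  4.44231961e-02] 0.05546133602608994 [-0.00388578 -0.09437413 -0.55512423]
```

View pics/g1.png

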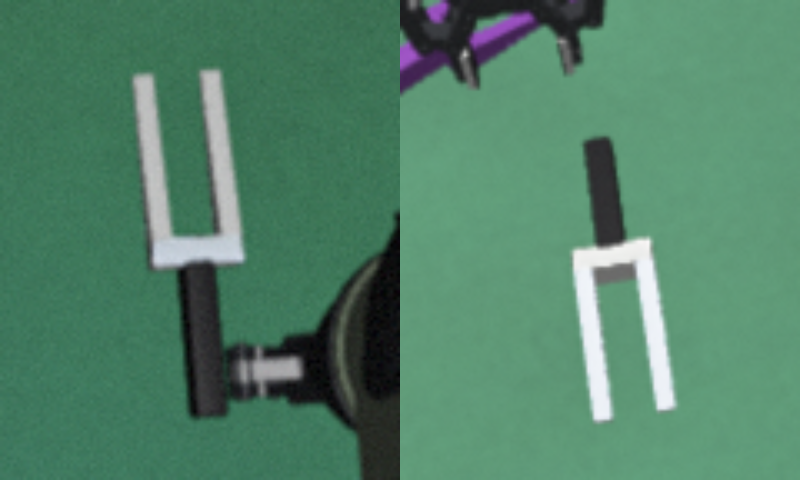

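>>> move_arm(moves="10 -13 0 0; 20 -26 10 0; 29 -39 30 0; 29 -39 50 0; 29 -39 70 0; 29 -39 90 0; 29 -39 105 0; 29 -39 118 0; 29 -39 128 0; 29 -39 128 0")

```text
clock: 3.1
position: [0.4499, -0.237, 0.0024]
tool_rot: [-3.141, 0.002, 0.045]
force: [-1.3, 0.4, -0.6]
grip_width: 0.0558
```

>>> move_arm(moves="0 0 0 0; 0 0 0 0; 0 0 0 0; 0 0 0 0; 0 0 0 0; 0 0 0 0; 0 0 0 0; 0 0 0 0; 0 0 0 0; 0 0 0 0", grip=0, grip_force=100)

```text
clock: 3.93
position: [0.4511, -0.2378, 0.0052]
tool_rot: [3.141, -0.001, 0.044]
force: [-1.6, 0.2, 10.9]
grip_width: 0.0179
```

>>> move_arm(moves="0 0 -5 0; 0 0 -12 0; 0 0 -22 0; 0 0 -35 0; 0 0 -50 0; 0 0 -70 0; 0 0 -90 0; 0 0 -105 0; 0 0 -110 0; 0 0 -110 0")

```text
clock: 4.77
position: [0.4512, -0.2377, 0.1156]
tool_rot: [3.14, -0.002, 0.045]
force: [0.9, -0.3, -2.2]
grip_width: 0.0182
```

```bash
python3 - <<'E'
from h import *
o=bot.observe(); print(o["clock"],o["position"],o["tool_rot"],o["grip_width"],o["force"],o["moment"])
p=bot.grab_frame("top"); q=bot.grab_frame("scene")
f=np.zeros((480,800,3),np.uint8)
f[:,:400]=cv2.resize(p["frame"][170:314,355:475],(400,480)); f[:,400:]=cv2.resize(q["frame"][180:324,170:290],(400,480))
cv2.imwrite("pics/g2.png",f[:,:,::-1])
for n,p in(("top",p),("scene",q)):
    w=cloud(p); im=p["frame"].astype(int); x=w-o["position"]
    m=np.isfinite(w[...,0])&(x[...,0]>.03)&(x[...,0]<.2)&(abs(x[...,1])<.06)&(x[...,2]>-.06)&(x[...,2]<.08)&(im.min(-1)>90)
    v=w[m]; r=cv2.minAreaRect((v[:,:2]*1000).astype(np.float32)); print(n,len(v),r,cv2.boxPoints(r).round().tolist())
    # top-surface height along x
    for a in np.arange(.04,.18,.02):
        s=v[abs(v[:,0]-o["position"][0]-a)<.008]
        if len(s)>3: print(round(a,2),len(s),np.median(s[:,2]).round(4), s[:,1].min().round(4),s[:,1].max().round(4))
E
```

```text
4.7667 [ 0.45121458 -0.23771146  0.11561414] [ 3.14046593e+00 -2.38956194e-03  4.46617181e-02] 0.018226558707843687 [ 0.86683913 -0.33878377 -2.18614233] [-0.02444318  0.07594346 -0.06981733]
top 822 ((555.4723510742188, -233.51145935058594), (123.22918701171875, 54.20249557495117), 1.4759187698364258) [[493.0, -208.0], [495.0, -262.0], [618.0, -259.0], [616.0, -205.0]]
0.04 48 0.1343 -0.2316 -0.2088
0.06 98 0.1343 -0.2373 -0.2078
0.08 65 0.1302 -0.2195 -0.2076
0.1 105 0.1261 -0.2596 -0.2069
0.12 122 0.1225 -0.26 -0.2062
0.14 120 0.1187 -0.2595 -0.2053
0.16 99 0.1152 -0.2592 -0.2052
scene 848 ((551.9725341796875, -230.40884399414062), (131.32818603515625, 54.10680389404297), 2.043147325515747) [[485.0, -206.0], [487.0, -260.0], [619.0, -255.0], [617.0, -201.0]]
0.04 62 0.1342 -0.2586 -0.2053
0.06 203 0.1312 -0.2581 -0.2047
0.08 89 0.1287 -0.2582 -0.2042
0.1 89 0.1257 -0.2571 -0.2034
0.12 88 0.1216 -0.2566 -0.2027
0.14 94 0.1177 -0.256 -0.2021
0.16 77 0.1141 -0.2551 -0.2015
```

View pics/g2.png

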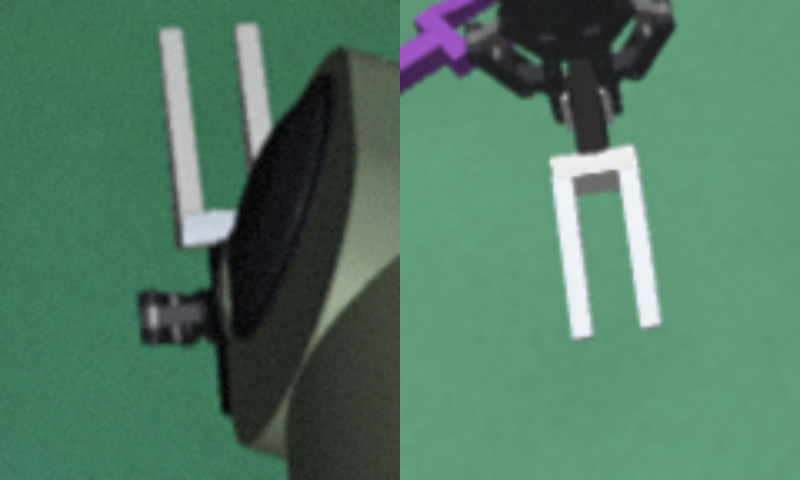

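The fork is held level, with its origin about 2 mm ahead of the TCP and its underside about 5.5 mm below it. Moving across to stand in front of the clip's closed end.

>>> move_arm(moves="0 -15 0 0.005; 1 -45 0 0.01; 1 -82 0 0.015; 2 -122 0 0.02; 2 -162 0 0.025; 3 -202 0 0.025; 3 -242 0 0.025; 3 -280 0 0.025; 3 -310 0 0.025; 3 -327 0 0.025")

```text
clock: 5.7
position: [0.438, 0.0931, 0.1131]
tool_rot: [-3.141, 0.001, 0.023]
force: [0.5, -0.7, -2.0]
grip_width: 0.0176
```

>>> move_arm(moves="0 0 5 0; 0 0 12 0; 0 0 20 0; 0 0 28 0; 0 0 33 0; 0 0 36 0; 0 0 37 0; 0 0 37 0; 0 0 37 0; 0 0 37 0")

```text
clock: 6.53
position: [0.4392, 0.0894, 0.0773]
tool_rot: [-3.141, -0.001, 0.02]
force: [0.5, 0.1, -1.3]
grip_width: 0.0177
```

```bash
cat > m.py <<'E'
from h import *
o=bot.observe(); P=o["position"]; print(o["clock"],P,o["tool_rot"],o["grip_width"],o["force"],o["moment"])
p=bot.grab_frame("top"); q=bot.grab_frame("scene")
import sys
f=np.zeros((480,800,3),np.uint8)
f[:,:400]=cv2.resize(p["frame"][105:297,190:350],(400,480)); f[:,400:]=cv2.resize(q["frame"][180:360,300:450],(400,480))
cv2.imwrite("pics/"+sys.argv[1],f[:,:,::-1])
for n,p in(("top",p),("scene",q)):
    w=cloud(p); im=p["frame"].astype(int); x=w-P
    for nm,m in(("fork",(x[...,0]>.03)&(x[...,0]<.2)&(w[...,2]<.105)&(w[...,0]<.66)&(w[...,2]>.05)),("clip",(w[...,0]>.663)&(w[...,0]<.75)&(w[...,2]<.088)&(w[...,2]>.077)),("head",(w[...,0]>.663)&(w[...,0]<.75)&(w[...,2]<.1)&(w[...,2]>.0905))):
        v=w[m&(abs(w[...,1]-.089)<.06)&(im.min(-1)>90)]
        if len(v)<5: continue
        r=cv2.minAreaRect((v[:,:2]*1000).astype(np.float32)); print(n,nm,len(v),np.round(r[0],1),np.round(r[1],1),round(r[2],2),"x",(np.percentile(v[:,0],[1,99])*1000).round(1),"y",(np.percentile(v[:,1],[1,99])*1000).round(1),np.median(v[:,2]).round(4))
E
python3 m.py a1.png
```

```text
6.5333 [0.43921899 0.08939459 0.07725778] [-3.14140962e+00 -5.35426932e-04  1.96021635e-02] 0.01772868620770278 [ 0.50424128  0.08353331 -1.31287695] [ 0.0329765   0.10392316 -0.01115105]
top fork 601 [543.9  90.3] [123.   54.3] 0.54 x [484.3 604.5] y [ 63.1 117.5] 0.0844
top clip 570 [693.   89.1] [51.8 51.6] 1.34 x [667.9 718.2] y [ 63.9 114.5] 0.0836
top head 38 [694.6  89.4] [12.7 11.8] 4.09 x [688.2 700.2] y [83.4 95.1] 0.093
scene fork 833 [541.2  93.8] [130.8  55.2] 0.9 x [482.8 603.7] y [ 66.4 120.7] 0.0871
scene clip 445 [692.8  92.3] [54.2 52. ] 1.64 x [667.2 719. ] y [ 66.9 118. ] 0.0843
scene head 31 [704.1  93.7] [31.4 13.4] 9.03 x [689.2 718.7] y [ 86.  102.3] 0.0943
```

View pics/a1.png

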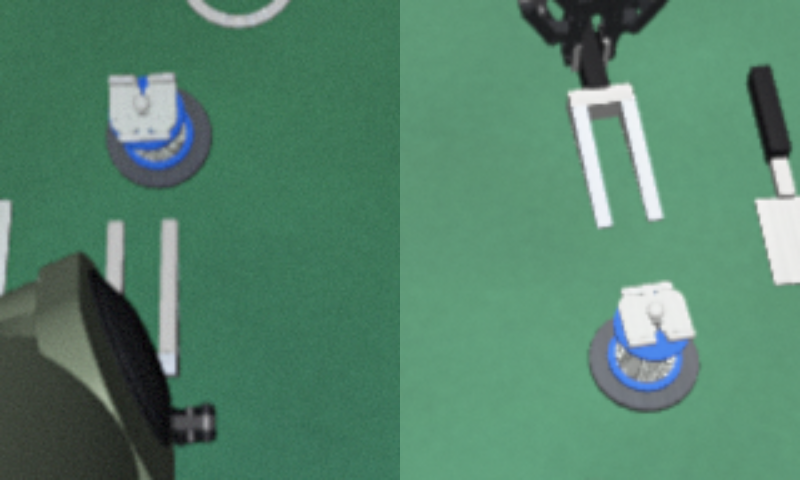

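Fork and clip line up to about 3 mm. Shifting y by -3 mm, lowering 3 mm and sliding in above the reel's top.

>>> move_arm(moves="0 2 2 0; 0 3 3 0; 8 3 3 0; 22 3 3 0; 38 3 3 0; 54 3 3 0; 70 3 3 0; 86 3 3 0; 98 3 3 0; 104 3 3 0")

```text
clock: 7.47
position: [0.5448, 0.0883, 0.0739]
tool_rot: [-3.141, -0.001, 0.019]
force: [-0.6, 0.0, -2.9]
grip_width: 0.0181
```

>>> move_arm(moves="0 0 0 0; 0 0 0 0; 0 0 0.5 0; 0 0 1 0; 0 0 1.5 0; 0 0 2 0; 0 0 2 0; 0 0 2 0; 0 0 2 0; 0 0 2 0")

```text
clock: 8.3
position: [0.543, 0.0885, 0.072]
tool_rot: [-3.142, -0.0, 0.02]
force: [0.8, 0.9, -1.4]
grip_width: 0.0179
```

```bash
python3 m.py a2.png
```

```text
8.3 [0.54304094 0.08845457 0.07201418] [-3.14155825e+00 -4.83981820e-05  1.97356794e-02] 0.017867780061847423 [ 0.76613629  0.91841922 -1.41524296] [0.05581242 0.12580588 0.00976902]
top fork 151 [622.9  66.4] [73.3 11.3] 3.41 x [586.6 659.1] y [61.8 73.8] 0.0833
top clip 318 [690.6  85.6] [56.3 45.4] 3.09 x [664.9 718.6] y [ 63.7 104.3] 0.0837
top head 24 [694.8  86.6] [12.2  7.3] 29.68 x [688. 700.] y [83.1 92.4] 0.0933
scene fork 626 [620.9  92.4] [78.4 55.1] 0.49 x [586.  658.4] y [ 65.1 119. ] 0.0866
scene clip 482 [691.4  92.2] [54.1 56.3] 89.45 x [664.5 718.9] y [ 66.7 118.6] 0.0841
scene head 37 [704.3  87.4] [12.7 36.6] 64.6 x [687.7 718.4] y [74.5 97.5] 0.0932
```

View pics/a2.png

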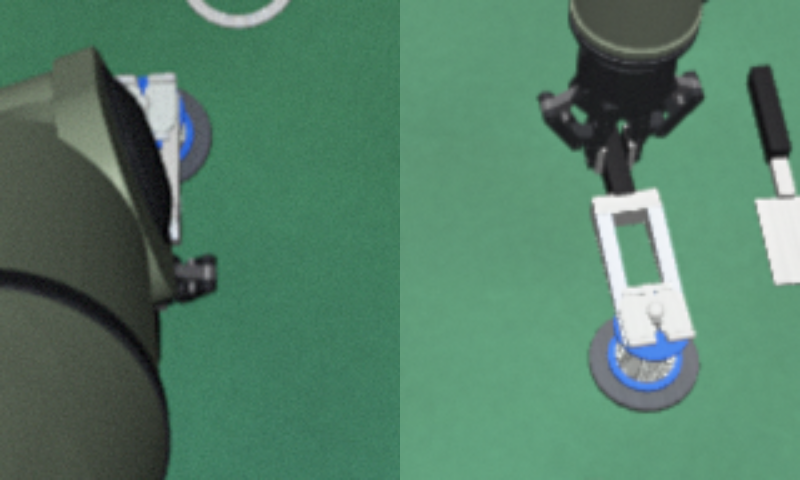

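>>> move_arm(moves="3 0 0 0; 9 0 0.5 0; 16 0 0.5 0; 24 0 0.5 0; 32 0 0.5 0; 40 0 0.5 0; 47 0 0.5 0; 53 0 0.5 0; 57 0 0.5 0; 59 0 0.5 0")

```text
clock: 9.23
position: [0.601, 0.0895, 0.071]
tool_rot: [3.141, 0.004, 0.02]
force: [-13.4, -0.6, 5.9]
grip_width: 0.0178
```

>>> move_arm(moves="1 0 0 0; 2 0 0 0; 3 0 0 0; 4 0 0 0; 5 0 0 0; 6 0 0 0; 7 0 0 0; 8 0 0 0; 9 0 0 0; 10 0 0 0")

```text
clock: 10.07
position: [0.6089, 0.0897, 0.0709]
tool_rot: [3.141, 0.007, 0.02]
force: [-27.6, -1.0, 15.1]
grip_width: 0.0181
```

```bash
sed -i 's/w\[...,2\]<.088)&(w\[...,2\]>.077/w[...,2]<.110)\&(w[...,2]>.077/' m.py; cat >> m.py <<'E'
w=cloud(q)
for a in np.arange(.655,.735,.006):
    s=w[(abs(w[...,0]-a)<.003)&(abs(w[...,1]-.092)<.03)&(w[...,2]>.07)]
    for lab,sel in(("L",s[:,1]>.098),("R",s[:,1]<.086)):
        t=s[sel]
        if len(t)>3: print(lab,round(a,3),len(t),(np.percentile(t[:,2],[20,50,80])*1000).round(1),(t[:,1].min()*1000).round(1),(t[:,1].max()*1000).round(1))
E
python3 m.py a3.png
```

```text
10.0667 [0.60892323 0.08973761 0.07094685] [3.14078276 0.0070933  0.02008006] 0.01812682423973214 [-27.60641062  -0.98332433  15.13120695] [-0.05713873  5.29479659 -0.0654097 ]
top fork 13 [656.2  64.8] [7.7 3.2] 6.45 x [652.4 659.9] y [63.3 66.8] 0.0889
top clip 145 [704.6  65.5] [83.2 10.6] 1.88 x [665.1 743.5] y [60.9 71.3] 0.088
top head 31 [680.9  66.2] [ 7.7 31.8] 89.6 x [665.6 696.2] y [62.3 70. ] 0.0915
scene fork 92 [651.6  92.9] [16.4 53.3] 0.19 x [648.9 659.7] y [ 66.3 119.4] 0.0905
scene clip 798 [705.4  93.5] [58.8 86.8] 87.52 x [663.5 744.5] y [ 64.9 120.5] 0.0893
scene head 299 [691.6  92.1] [57.5 57.7] 1.53 x [663.3 719. ] y [ 65.6 119.3] 0.0926
L 0.655 386 [281.8 332.3 416.6] 98.0 122.0
R 0.655 352 [277.2 316.2 429.2] 62.7 86.0
L 0.661 165 [281.1 398.3 410.1] 98.1 119.8
R 0.661 125 [ 92.6 423.  436.9] 62.3 85.7
L 0.667 26 [89.5 91.4 93.1] 98.6 120.2
R 0.667 139 [389.7 415.2 429.9] 62.8 86.0
L 0.673 28 [91.2 92.6 94.5] 98.4 120.4
R 0.673 142 [ 95.4 406.  419.3] 62.5 85.1
L 0.679 25 [90.9 91.4 93.2] 99.9 119.8
R 0.679 70 [ 91.8 394.7 406. ] 62.2 85.5
L 0.685 30 [88.9 90.4 91.9] 98.6 120.3
R 0.685 29 [88.8 91.6 92.3] 66.0 82.9
L 0.691 29 [88.7 90.  91.5] 98.1 119.3
R 0.691 32 [88.7 89.9 92.1] 65.1 85.3
L 0.697 31 [87.8 88.8 90.6] 99.0 120.6
R 0.697 31 [86.7 88.4 90.4] 62.4 85.5
L 0.703 34 [86.  88.8 89.5] 98.5 120.7
R 0.703 29 [86.4 89.1 90.4] 64.1 85.5
L 0.709 28 [85.  86.5 88.8] 98.2 120.3
R 0.709 35 [85.  87.6 88.9] 64.0 84.8
L 0.715 33 [84.6 88.1 89.9] 100.5 121.7
R 0.715 23 [87.6 89.  89.9] 63.6 85.6
L 0.721 35 [79.9 82.3 88.1] 102.2 120.6
R 0.721 40 [78.3 81.7 87.6] 63.5 85.8
L 0.727 22 [75.7 78.3 79.9] 108.7 121.1
R 0.727 19 [74.4 77.6 79.5] 66.9 79.1
L 0.733 17 [76.7 77.6 78.5] 109.3 121.0
R 0.733 20 [75.5 78.2 80.4] 67.0 78.7
```

View pics/a3.png

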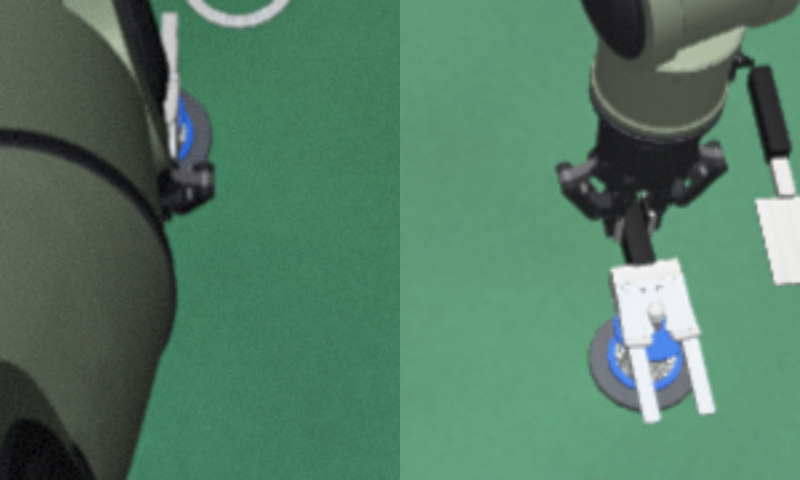

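The clip is riding up as intended. Continuing.

>>> move_arm(moves="1 0 0 0; 2 0 -0.3 0; 3 0 -0.3 0; 4 0 -0.3 0; 5 0 -0.3 0; 6 0 -0.3 0; 7 0 -0.3 0; 8 0 -0.3 0; 9 0 -0.3 0; 10 0 -0.3 0")

```text
clock: 11.0
position: [0.6221, 0.09, 0.0717]
tool_rot: [3.142, 0.0, 0.02]
force: [-1.3, 0.8, -2.7]
grip_width: 0.0177
```

>>> move_arm(moves="0.5 0 0 0; 1 0 0 0; 1.5 0 0 0; 2 0 0 0; 2.5 0 0 0; 3 0 0 0; 3.5 0 0 0; 4 0 0 0; 4 0 0 0; 4 0 0 0")

```text
clock: 11.83
position: [0.6261, 0.0901, 0.0718]
tool_rot: [-3.142, -0.0, 0.02]
force: [0.3, -0.5, -3.8]
grip_width: 0.0176
```

```bash
python3 m.py a4.png
```

```text
11.8333 [0.62611579 0.09009703 0.07179269] [-3.14152958e+00 -1.59247652e-04  1.96849716e-02] 0.01761962495010862 [ 0.26012628 -0.53479287 -3.78610311] [ 0.02348139  0.25048708 -0.04712736]
top clip 146 [709.6  65.6] [12.9 79.9] 84.97 x [671.  748.7] y [59.4 70.4] 0.0905
top head 73 [694.6  66. ] [11.5 48.6] 89.65 x [672.  718.4] y [60.2 70.4] 0.0928
scene clip 819 [706.6  92.8] [62.1 85.8] 89.18 x [666.  747.9] y [ 64.  121.4] 0.0922
scene head 512 [691.8  91.7] [56.4 62. ] 2.49 x [665.2 719.9] y [ 64.  121.4] 0.0942
L 0.655 126 [235.7 437.3 441.6] 98.0 121.9
R 0.655 131 [217.3 244.9 448.2] 62.1 85.8
L 0.661 201 [226.4 350.3 435.6] 98.0 121.9
R 0.661 235 [227.  292.7 442.1] 62.1 85.9
L 0.667 290 [292.6 349.6 427. ] 98.1 121.9
R 0.667 297 [283.2 317.6 434.4] 62.2 85.7
L 0.673 349 [281.8 350.1 412.2] 98.0 121.6
R 0.673 258 [272.8 324.8 431.5] 62.1 86.0
L 0.679 62 [ 97.1 395.4 405.7] 98.1 118.0
R 0.679 143 [ 97.9 419.5 433.4] 62.5 86.0
L 0.685 27 [93.2 95.7 97.2] 98.5 118.4
R 0.685 128 [ 97.  409.5 426. ] 62.2 85.9
L 0.691 33 [92.2 94.2 96.2] 98.4 119.9
R 0.691 125 [ 96.9 399.8 412. ] 62.2 84.5
L 0.697 34 [92.1 93.5 95.3] 98.5 121.4
R 0.697 35 [90.6 93.6 95.2] 64.0 84.6
L 0.703 32 [90.3 92.1 93.8] 100.0 121.4
R 0.703 31 [90.7 92.  93.6] 63.3 84.9
L 0.709 31 [89.8 91.2 92.2] 98.9 119.9
R 0.709 28 [89.3 90.6 91.9] 62.9 84.8
L 0.715 40 [82.4 91.7 93.6] 102.1 121.7
R 0.715 31 [89.5 91.8 93. ] 62.2 83.2
L 0.721 29 [79.3 84.2 87. ] 100.3 120.3
R 0.721 33 [82.3 85.1 91.4] 63.0 81.2
L 0.727 21 [80.4 83.  85.1] 109.1 120.8
R 0.727 20 [79.6 83.5 84.8] 66.6 78.5
L 0.733 20 [79.7 81.4 83.5] 109.0 121.0
R 0.733 21 [79.7 82.6 84. ] 67.1 79.6
```

View pics/a4.png

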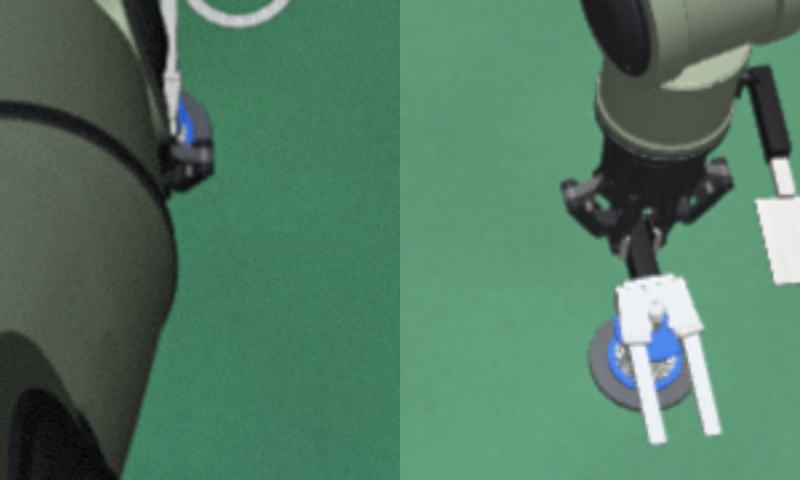

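The clip is about 10 mm up and spread over the head. Lifting slowly.

>>> move_arm(moves="0 0 -1 0; 0 0 -2.5 0; 0 0 -4.5 0; 0 0 -7 0; 0 0 -10 0; 0 0 -13 0; 0 0 -16 0; 0 0 -19 0; 0 0 -22 0; 0 0 -25 0")

```text
clock: 12.77
position: [0.626, 0.0901, 0.0971]
tool_rot: [-3.142, -0.0, 0.02]
force: [0.8, 0.8, -2.1]
grip_width: 0.018
```

>>> move_arm(moves="0 0 -3 0; 0 0 -6 0; 0 0 -9 0; 0 0 -12 0; 0 0 -15 0; 0 0 -18 0; 0 0 -21 0; 0 0 -23.5 0; 0 0 -25 0; 0 0 -25 0")

```text
clock: 13.6
position: [0.6262, 0.0901, 0.1221]
tool_rot: [-3.142, -0.0, 0.02]
force: [-0.1, -0.0, -2.8]
grip_width: 0.0181
```

```bash
sed -i '/^w=cloud(q)/,$d' m.py; python3 m.py a5.png
```

```text
13.6 [0.62618054 0.09013487 0.12213873] [-3.14150058e+00 -4.36321008e-04  1.97866692e-02] 0.018066968461891306 [-0.13779146 -0.01681214 -2.78372862] [-0.02072648  0.0508342  -0.06317929]
scene clip 15 [699.   95.6] [4.2 9.1] 20.04 x [695.9 702.1] y [90.7 98.8] 0.0878
scene head 5 [699.9  93.5] [6.1 1.6] 80.09 x [698.6 700.7] y [90.6 96.5] 0.0927
```

View pics/a5.png

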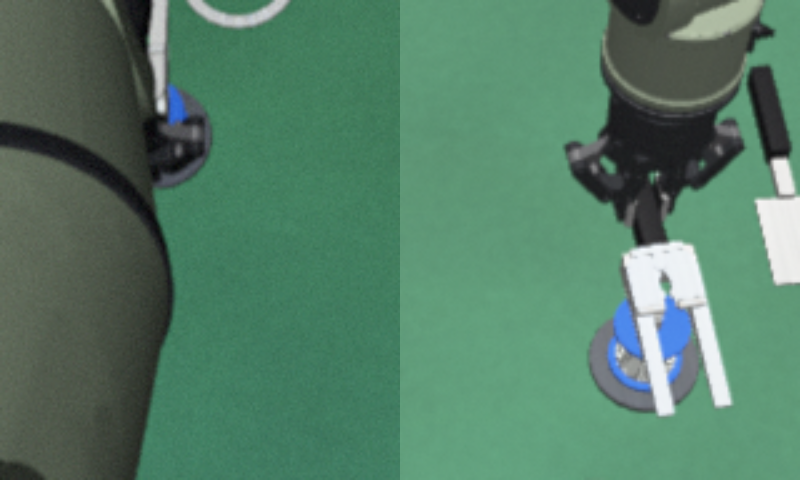

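The clip is off the spindle and riding on the fork. Carrying it gently to open mat at about (0.46, -0.13).

>>> move_arm(moves="-0.5 0.7 0 0; -1.7 2.2 0 0; -3.4 4.3 0 0; -6 7.6 0 0; -9.4 12 0 0; -13.6 17.4 0 0; -18.7 24 0 0; -24 30.5 0 0; -29 37 0 0; -34 43.5 0 0")

```text
clock: 14.53
position: [0.5923, 0.045, 0.1219]
tool_rot: [3.142, 0.0, 0.019]
force: [-0.0, -0.3, -3.0]
grip_width: 0.0184
```

>>> move_arm(moves="-5 6.5 0 0; -10 13 0 0; -15 19.5 0 0; -20 26 0 0; -25 32.5 0 0; -30 39 0 0; -35 45.5 0 0; -40 52 0 0; -45 58.5 0 0; -50 65 0 0")

```text
clock: 15.37
position: [0.5437, -0.0207, 0.1218]
tool_rot: [-3.142, -0.0, 0.02]
force: [0.4, -0.0, -3.1]
grip_width: 0.0179
```

>>> move_arm(moves="-5 6.5 0.5 0; -10 13 1.5 0; -15 19.5 3 0; -20 26 5 0; -25 32.5 7 0; -30 39 10 0; -35 45.5 13 0; -40 52 16 0; -45 58.5 19 0; -50 65 22 0")

```text
clock: 16.2
position: [0.4949, -0.0867, 0.0994]
tool_rot: [-3.142, 0.0, 0.02]
force: [1.3, 0.1, -2.3]
grip_width: 0.018
```

>>> move_arm(moves="-5 6.5 3 0; -10 13 6 0; -15 19 9 0; -19 24.5 12 0; -23 29.5 15 0; -26.5 34 18 0; -30 38 21 0; -32.5 41 24 0; -34.5 43 27 0; -36 44 30 0")

```text
clock: 17.03
position: [0.4602, -0.131, 0.0695]
tool_rot: [-3.142, -0.0, 0.02]
force: [-0.5, 0.0, -1.8]
grip_width: 0.0181
```

```bash
python3 - <<'E'
from h import *
o=bot.observe(); print(o["clock"],o["position"],o["tool_rot"],o["force"],o["grip_width"])
q=bot.grab_frame("scene"); save(q,"b1.png",(180,150,420,330),2.5)
E
```

```text
17.0333 [ 0.4601839  -0.13097718  0.069483  ] [-3.14158487e+00 -3.24556195e-05  1.95917936e-02] [-0.45799988  0.00298585 -1.82854051] 0.018082947623434653
```

View pics/b1.png

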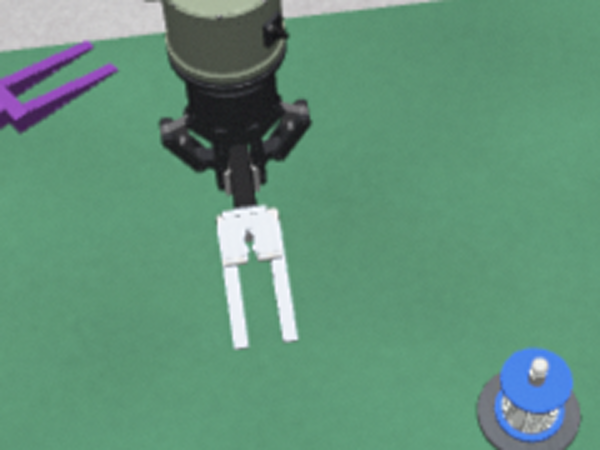

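>>> move_arm(moves="0 0 3 0; 0 0 9 0; 0 0 17 0; 0 0 26 0; 0 0 35 0; 0 0 43 0; 0 0 50 0; 0 0 56 0; 0 0 60 0; 0 0 62 0")

```text
clock: 17.92
position: [0.4602, -0.1307, 0.0071]
tool_rot: [-3.141, 0.001, 0.02]
force: [-0.6, 0.4, -2.5]
grip_width: 0.018
```

>>> move_arm(moves="0 0 0.5 0; 0 0 1 0; 0 0 1.5 0; 0 0 2 0; 0 0 2 0; 0 0 2 0; 0 0 2 0; 0 0 2 0; 0 0 2 0; 0 0 2 0")

```text
clock: 18.75
position: [0.4604, -0.1307, 0.0058]
tool_rot: [-3.142, -0.0, 0.02]
force: [0.0, 0.6, -1.5]
grip_width: 0.0181
```

>>> move_arm(moves="0 0 0.4 0; 0 0 0.4 0; 0 0 0.4 0; 0 0 0.4 0; 0 0 0.4 0; 0 0 0.4 0; 0 0 0.4 0; 0 0 0.4 0; 0 0 0.4 0; 0 0 0.4 0", grip=0.6, grip_force=20)

```text
clock: 19.58
position: [0.4603, -0.1307, 0.0054]
tool_rot: [-3.142, 0.0, 0.02]
force: [-1.0, 0.4, 0.5]
grip_width: 0.0509
```

>>> move_arm(moves="0 0 -3 0; 0 0 -8 0; 0 0 -16 0; 0 0 -28 0; 0 0 -45 0; 0 0 -65 0; 0 0 -90 0; 0 0 -115 0; 0 0 -140 0; 0 0 -160 0")

```text
clock: 20.42
position: [0.4604, -0.1308, 0.168]
tool_rot: [3.141, -0.002, 0.02]
force: [0.1, 0.1, 0.2]
grip_width: 0.0511
```

>>> move_arm(moves="0 20 -10 0; 0 50 -15 0; 0 85 -20 0; 0 120 -20 0; 0 155 -20 0; 0 185 -20 0; 0 205 -20 0; 0 215 -20 0; 0 220 -20 0; 0 220 -20 0")

```text
clock: 21.25
position: [0.4646, -0.3508, 0.1857]
tool_rot: [-3.142, -0.0, 0.019]
force: [-0.4, 0.2, 0.0]
grip_width: 0.0508
```

```bash
python3 - <<'E'
from h import *
o=bot.observe(); print(o["clock"],o["position"],o["force"],o["grip_width"])
p=bot.grab_frame("top"); save(p,"c1.png")
w=cloud(p)
m=(abs(w[...,0]-.51)<.13)&(abs(w[...,1]+.13)<.06)&(w[...,2]>.006)
for a in np.arange(.40,.64,.02):
    v=w[m&(abs(w[...,0]-a)<.006)]
    if len(v)>3: print(a.round(2),len(v),(np.percentile(v[:,2],[10,50,90])*1000).round(1),(v[:,1].min()*1000).round(),(v[:,1].max()*1000).round())
for d in bot.pinpoint(p,"scraper")[:1]: print(d)
E
```

```text
21.25 [ 0.46459093 -0.35077793  0.18568213] [-0.36906412  0.16908078  0.0217928 ] 0.05079051945547956
0.42 60 [23.4 25.8 28. ] -139.0 -121.0
0.44 67 [18.8 26.  27.6] -140.0 -121.0
0.46 65 [23.1 25.8 28.4] -140.0 -120.0
0.48 61 [24.  26.7 28.6] -151.0 -121.0
0.5 102 [13.3 25.  30. ] -157.0 -103.0
0.52 160 [25.5 27.9 30.3] -156.0 -104.0
0.54 136 [21.7 24.6 26.5] -165.0 -91.0
0.56 71 [14.1 17.1 25.1] -157.0 -103.0
0.58 65 [10.7 12.6 14.9] -156.0 -104.0
0.6 57 [ 7.1  8.8 10.9] -156.0 -102.0
0.62 14 [6.2 6.6 8.2] -155.0 -105.0
{'at': [176.9, 259.9], 'conf': 0.78}
```

View pics/c1.png

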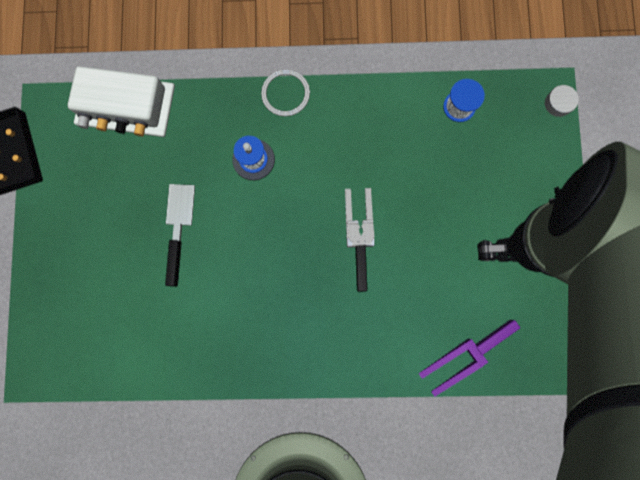

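The final view shows the fork flat on the mat with the clip on it at (360,235), clear of the stand. The reel is bare, and the scraper and purple fork haven't moved. Handing in.

```bash
python3 -c "
from workcell import bot
print(bot.job_done())"
```

```text
the job is handed in; nothing more can be done
None
```

The clip is off the spindle and lies on the fork, and the fork lies flat on the green mat at about (0.46, -0.13), clear of the stand. I slid the fork under the clip from its closed end until the clip spread and rode up, lifted both off over the spindle, carried them over and released the fork. The clip rests on the fork's tines, not directly on the mat.

- **Last checks:** The final top picture and depth show the spindle bare, the scraper and the purple look-alike unmoved, and the gripper open and well away. I handed in at about 21 s, and the gripper never touched the clip.
- **Disagreements:** The measured push peaked at about 28 N, above the stated 5 to 15 N, partly because the fork was pressing on the reel. It fell to near zero once the clip cleared the head. The two cameras differed by 3 to 4 mm in y, so I aligned the fork and clip using positions relative to each other within each camera.

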